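# Comb the scattered pens into a closed row with the rake

## Task

The four pens lying scattered in the white disinfectant tray must not be touched by hand. Take the blue rake by its grey grip, set it into the near end of the tray behind the pens and comb them all to the grey stop bar at its far end, until they lie side by side, parallel to the bar and flat on the tray floor, and close the row with a gentle but firm push against the bar (about 8 N held for a second; 15 N would crack the pens). Then stand the rake upright and squarely back on its black rest pad, and leave the pens in their row, the tray and the things round it undisturbed.

Things in the scene. Friction and masses are not known exactly. Their poses are not given: they have to be found in the camera images.
- tray: fixed white open tray, 380 (x) x 202 (y) x 25 mm high, walls and floor 5 mm thick; origin: centre of its underside on the worktop; +x points away from the robot. A fixed grey stop bar, 12 mm thick and 20 mm high, lies across its far end, parallel to y; the bar is shifted from run to run and not measured: its near face is somewhere from x = 130 to 165 mm. Find it by feel
- rake: loose blue rake, about 0.2 kg, standing on the pad, nearly squared to it. Origin: at its underside, below the grip's centre; +x is its front (faces the stop bar in use), z up. Seven teeth (10 mm wide, 13 mm gaps) under a bar 156 mm long in y; the teeth's flat front is at x = +18 mm, their ends 1 mm above its two end skids, which carry it and reach back to x = -32 mm
- rake_grip (a point): centre of the rake's grey grip block, 66 mm above the rake's underside; the block is 22 mm in the rake's x, 44 mm in its y and 50 mm high (its top is 91 mm above the underside). Take it from above, closing along x or y. In use the rake may be carried a few mm above the tray floor, the pens being 16 mm high
- pad: fixed black rubber rest pad with a grey field, 90 (x) x 200 (y) x 4 mm, where the rake stands and must return with its bar along the pad's y; origin: centre of its underside
- marker_black: grey felt marker with a black cap, 136 x 17 x 17 mm, lying in the tray; origin under the middle of its length, y is its long axis (cap towards -y)
- marker_red: white felt marker with a red cap, 136 x 17 x 17 mm, lying in the tray; origin under the middle of its length, y is its long axis (cap towards -y)
- marker_blue: white felt marker with a blue cap, 136 x 17 x 17 mm, lying in the tray; origin under the middle of its length, y is its long axis (cap towards -y)
- count_pen: black pen, 148 x 15 x 15 mm, lying in the tray; origin under it near the middle of its length, y is its long axis. All four pens have flat working sides: they slide, not roll; 30 g each. Packed, their row is about 65 mm deep. At the start none touches another and none reaches further back than 125 mm behind the tray's origin, so the rake fits in behind them
- beaker: bystander: small clear beaker, 54 mm wide, 71 mm high, standing left of the tray; origin at its foot
- brown_bottle: bystander: small brown bottle with a red cap, 44 mm wide, 86 mm high, standing left of the tray; origin at its foot
- timer: bystander: flat white timer, 70 x 64 x 17 mm, lying right of the pad; origin at its foot
Things that resemble listed ones, but are neither listed nor needed, are in the scene too. Leave any green look-alike of the count_pen alone.

How it is judged:
By the outcome, as a careful person would: the job done as asked, in the order asked, and still so for the second after the job is handed in, with the robot touching nothing.
It also fails if it takes over 72 s, if anything falls off the work surface, if the arm or the gripper's body presses on something with over 40 N, if the wrist force passes 120 N, or if a joint passes its speed limit or range.

## Robot

A 6-joint arm with a two-finger parallel gripper is mounted at the origin on a cart in front of the work surface, level with it; the furniture and walls round the work are solid. World frame = base frame: x ahead of the robot, y to its left, z up, the work surface at z = 0. Lengths are in m, angles in rad, forces in N, time in s.
With the tool pointing down it reaches from about 0.3 to 0.875 m from the base axis. Payload 4.2 kg.
Tool frame: the origin (TCP) lies between the finger pads; the fingertips stand 25 mm ahead of it and the grasp point (between the pads) lies 6 mm ahead of it; x points along the fingers, y is the direction in which the jaws open and shut, and the axes are right-handed (so a half turn about x gives the same grasp; the last joint's range is limited). The gripper opens to 85 mm and grips with 20 to 120 N. Pads are 22 mm wide; open, the fingers measure 114 mm over their backs; the gripper's body (76 mm by 85 mm) begins 54 mm behind the grasp point. The pads swing forward as they close: fully open they stand 13 mm farther back than shut.
Start: joints at [-1.195, 0.32, 1.565, -0, 1.257, -0.02], TCP at [0.222, -0.531, 0.256] pointing down, gripper open.
Joint ranges: [-3.11, 3.11], [-0.84, 2.01], [0.21, 2.61], [-1.34, 4.49], [0.05, 2.63], [-2.56, 2.56]. Speed limits (rad/s): [2.57, 2.57, 3.14, 3.14, 3.14, 3.14].

## Interface

Orientations are given as a rotation vector (axis times angle).
In Python, from plant import r gives the robot as it stands. Calls block until the motion is done:
- r.reach(position, orientation): joint-space move of the TCP to a pose.
- r.servo_line(position, orientation=None, max_speed=0.15): straight line of the TCP; orientation=None keeps the orientation; max_speed is the mean speed in m/s.
- r.goto_joints(angles): joint-space move.
- r.move_gripper(opening): finger opening in m; the grip force is fixed at half the most; returns when the fingers have stopped.
- r.wait(seconds).
- r.inverse_kinematics(position, orientation): joint angles nearest the present ones, or None.
- r.snapshot(name): name is "scene" or "side" or "wrist"; returns a dict with "pixels" (420x560x3 uint8, red, green, blue), "fovy" (degrees; the focal length in pixels is half the picture's height over the tangent of half this angle, whatever the lens; pixels are square), "cx", "cy" (the principal point, pixels), "eye" and "attitude" of the camera in the world; the wrist camera has in their place "hand_eye" (4x4, takes a point from camera to tool coordinates, whose origin is the TCP and whose axes are the tool frame's). Camera axes: x right, y down, z forward; pixel columns grow to the right and rows downward; lengths in m; the calibration is good to about 2 mm. A picture is of the moment at which its call begins: read the wrist's pose just before it. There is no depth.
A pose or a line that the arm cannot do raises r.PlanningError and nothing moves.
- r.close_job(): hands the job in, once; it reports no verdict.
Readings, each from a call of its own:
- r.read_t(): time.
- r.read_joints(): joint angles.
- r.read_qd(): joint speeds.
- r.read_joint_torque(): joint torques, N m.
- r.read_tool_pos(): TCP position.
- r.read_tcp_rot(): TCP orientation.
- r.read_ft_force(): force on the tool from outside, world axes, zero at the start.
- r.read_moment(): the same for the moment, N m.
- r.read_grip_width(): finger opening in m.
Only numpy, scipy, OpenCV 4.12 (cv2) and the standard library are available. Lean on these libraries where they do the work, as an engineer would, in place of code of your own. Each camera call takes 0.05 s, during which the arm holds its last target.

## Working session

There is one attempt and no reset: what is moved stays moved. The work goes in short steps, each a Python script; the robot and the scene stay as the last script left them, time stands still between calls to the robot, and variables do not carry over. Pictures are saved under pics/ and viewed, and the job is handed in when it is done.

```bash
ls; mkdir -p pics
python3 - <<'E'
from plant import r
import cv2,pickle
d={}
for n in("scene","side","wrist"):
    s=r.snapshot(n); d[n]=s
    cv2.imwrite(f"pics/{n}0.png",cv2.cvtColor(s["pixels"],cv2.COLOR_RGB2BGR))
    print(n,{k:v for k,v in s.items() if k!="pixels"})
pickle.dump(d,open("s0.pkl","wb"))
print(r.read_t(),r.read_tool_pos(),r.read_tcp_rot(),r.read_ft_force())
E
```

```text
pics
scene {'fovy': 49.232359937193664, 'cx': 285.3381837919406, 'cy': 204.74289910125313, 'eye': array([-0.39499327,  0.51425984,  0.60764637]), 'attitude': array([-1.13683982,  1.98645911, -1.27058261])}
side {'fovy': 49.63276661116241, 'cx': 274.19257602801224, 'cy': 199.32599977938352, 'eye': array([ 0.56983739, -1.17625374,  0.94372618]), 'attitude': array([-2.24219858,  0.00342111,  0.00459984])}
wrist {'fovy': 71.50783584900495, 'cx': 278.7833180018107, 'cy': 209.51525525455466, 'hand_eye': array([[ 2.57437877e-04, -2.97776471e-01,  9.54635589e-01,
        -1.18738200e-01],
       [ 9.99999963e-01,  1.58595655e-04, -2.20201107e-04,
         1.15358601e-03],
       [-8.58303483e-05,  9.54635610e-01,  2.97776501e-01,
        -7.64473540e-02],
       [ 0.00000000e+00,  0.00000000e+00,  0.00000000e+00,
         1.00000000e+00]])}
0.15 [ 0.22159291 -0.53023673  0.25567235] [ 2.00442006  0.4033756  -2.0048995 ] [0.43488637 0.2092256  0.53406723]
```

View pics/scene0.png

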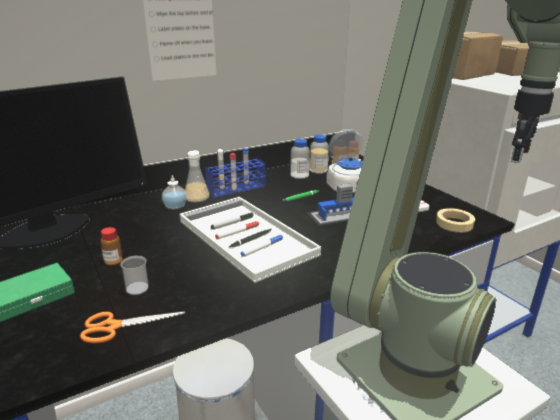

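View pics/side0.png

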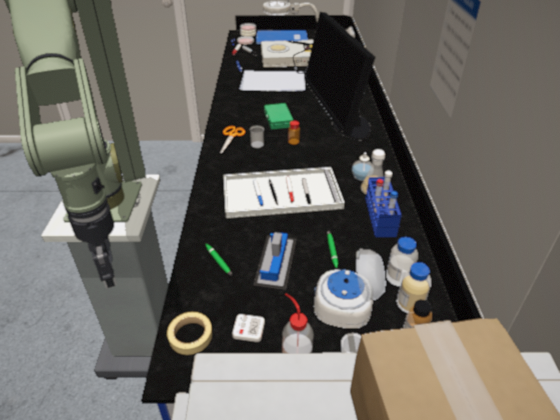

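View pics/wrist0.png

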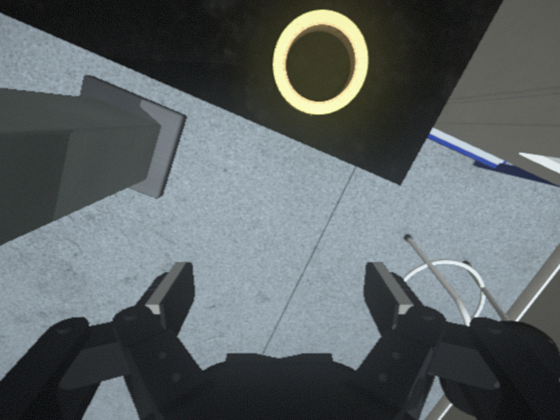

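```bash
cat > h.py <<'E'
import numpy as np,cv2
from scipy.spatial.transform import Rotation as R
def cam(s,pos=None,rot=None):
    """returns f,c,eye,Rmat"""
    f=s["pixels"].shape[0]/2/np.tan(np.radians(s["fovy"])/2)
    if "eye" in s: return f,(s["cx"],s["cy"]),s["eye"],R.from_rotvec(s["attitude"]).as_matrix()
    T=np.eye(4);T[:3,:3]=R.from_rotvec(rot).as_matrix();T[:3,3]=pos
    T=T@s["hand_eye"]; return f,(s["cx"],s["cy"]),T[:3,3],T[:3,:3]
def cast(c,uv,z):
    f,(cx,cy),e,M=c; uv=np.atleast_2d(uv).astype(float)
    d=np.c_[(uv[:,0]-cx)/f,(uv[:,1]-cy)/f,np.ones(len(uv))]@M.T
    return e+d*((z-e[2])/d[:,2])[:,None]
def proj(c,p):
    f,(cx,cy),e,M=c; q=(np.atleast_2d(p)-e)@M
    return np.c_[q[:,0]/q[:,2]*f+cx,q[:,1]/q[:,2]*f+cy]
def tri(c1,uv1,c2,uv2):
    A=np.zeros((3,3));b=np.zeros(3)
    for c,uv in((c1,uv1),(c2,uv2)):
        f,(cx,cy),e,M=c;d=M@np.array([(uv[0]-cx)/f,(uv[1]-cy)/f,1]);d/=np.linalg.norm(d)
        P=np.eye(3)-np.outer(d,d);A+=P;b+=P@e
    return np.linalg.solve(A,b)
def down(yaw):
    """tool x down, tool y = (cos yaw, sin yaw,0)"""
    x=np.array([0,0,-1.]);y=np.array([np.cos(yaw),np.sin(yaw),0]);return R.from_matrix(np.c_[x,y,np.cross(x,y)]).as_rotvec()
def save(s,name,scale=1):
    im=cv2.cvtColor(s["pixels"],cv2.COLOR_RGB2BGR)
    cv2.imwrite("pics/"+name,im)
E
python3 - <<'E'
from h import *
import pickle
d=pickle.load(open("s0.pkl","rb"))
c=cam(d["side"]);np.set_printoptions(precision=3,suppress=True)
print("tray top",cast(c,[(223,178),(335,169),(343,206),(228,215)],.025))
print("pad",cast(c,[(269,236),(296,235),(289,286),(257,286)],.004))
print("timer",cast(c,[(249,327)],.017))
print("green",cast(c,[(208,246),(230,273),(330,234),(337,268)],.01))
print("beaker,bottle",cast(c,[(257,146),(294,143)],0))
im=cv2.cvtColor(d["side"]["pixels"],cv2.COLOR_RGB2BGR)[120:350,150:420]
cv2.imwrite("pics/side0z.png",cv2.resize(im,(783,667))[:600])
print(down(0),down(np.pi/2), R.from_rotvec([2.004,.403,-2.005]).as_matrix())
E
```

```text
tray top [[ 0.39   0.1    0.025]
 [ 0.782  0.152  0.025]
 [ 0.786 -0.056  0.025]
 [ 0.423 -0.098  0.025]]
pad [[ 0.551 -0.171  0.004]
 [ 0.632 -0.167  0.004]
 [ 0.606 -0.367  0.004]
 [ 0.52  -0.367  0.004]]
timer [[ 0.505 -0.507  0.017]]
green [[ 0.373 -0.22   0.01 ]
 [ 0.445 -0.326  0.01 ]
 [ 0.735 -0.17   0.01 ]
 [ 0.741 -0.308  0.01 ]]
beaker,bottle [[0.499 0.348 0.   ]
 [0.645 0.369 0.   ]]
[ 1.209  1.209 -1.209] [ 0.     1.571 -0.   ] [[-0.001  0.386 -0.923]
 [ 0.001 -0.923 -0.386]
 [-1.    -0.001  0.   ]]
```

View pics/side0z.png

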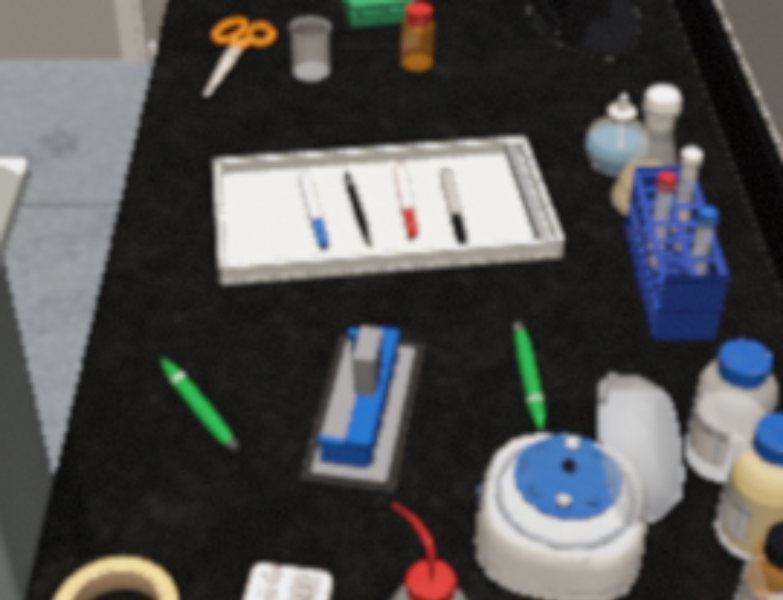

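Run:
```python
from h import *
from plant import r
import pickle
np.set_printoptions(precision=3,suppress=True)
for base in (0,np.pi):
  for nm,p,y in(("pad",[.577,-.27,.25],-.14),("padlow",[.577,-.27,.06],-.14),("trayN",[.45,.0,.07],.12),("trayF",[.70,.04,.07],.12)):
    print(base,nm,r.inverse_kinematics(p,down(y+base)))
```

```text
0 pad [-0.456  0.422  1.423 -0.     1.297 -0.316]
0 padlow [-0.456  0.586  1.66  -0.     0.896 -0.316]
0 trayN [-0.026  0.343  2.094 -0.     0.704 -0.146]
0 trayF [ 0.041  0.659  1.477  0.     1.005 -0.079]
3.141592653589793 pad None
3.141592653589793 padlow None
3.141592653589793 trayN None
3.141592653589793 trayF None
```

Run:
```python
from h import *
from plant import r
import pickle
np.set_printoptions(precision=4,suppress=True)
d={}
for nm,p in(("tray",[.585,.075,.27]),("pad",[.577,-.225,.25])):
    r.reach(p,down(0)); 
    q=(r.read_tool_pos(),r.read_tcp_rot()); s=r.snapshot("wrist"); save(s,f"w_{nm}.png"); d[nm]=(s,q); print(r.read_t(),q)
pickle.dump(d,open("s1.pkl","wb"))
```

```text
2.7083 (array([0.5851, 0.0741, 0.27  ]), array([ 1.2099,  1.2083, -1.2103]))
3.9083 (array([ 0.5773, -0.2241,  0.2501]), array([ 1.2093,  1.2098, -1.2081]))
```

View pics/w_tray.png

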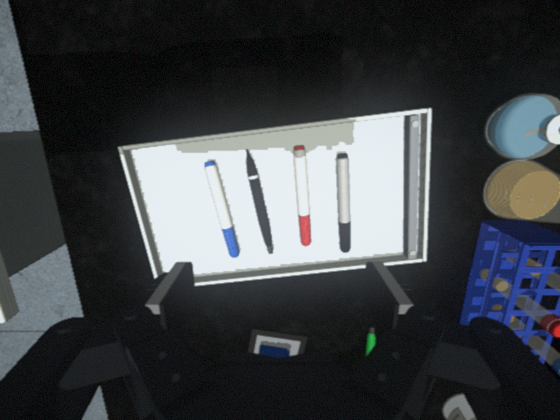

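View pics/w_pad.png

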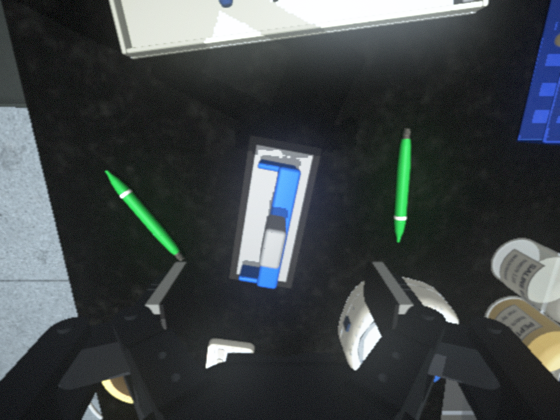

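Run:
```python
from h import *
import pickle
np.set_printoptions(precision=4,suppress=True)
d=pickle.load(open("s1.pkl","rb"))
s,q=d["pad"];im=cv2.cvtColor(s["pixels"],cv2.COLOR_RGB2BGR)
cv2.imwrite("pics/padz.png",cv2.resize(im[120:310,210:340],None,fx=4,fy=4,interpolation=cv2.INTER_CUBIC)[:600*2])
z=cv2.resize(im[125:305,200:350],None,fx=3.3,fy=3.3,interpolation=cv2.INTER_CUBIC);z=cv2.convertScaleAbs(z,alpha=1.5,beta=20);cv2.imwrite("pics/padz.png",z);print(z.shape)
s,q=d["tray"];im=cv2.cvtColor(s["pixels"],cv2.COLOR_RGB2BGR)
z=cv2.resize(im[100:300,110:440],None,fx=2.4,fy=2.4,interpolation=cv2.INTER_CUBIC);cv2.imwrite("pics/trayz.png",z);print(z.shape)
```

```text
(594, 495, 3)
(480, 792, 3)
```

View pics/padz.png

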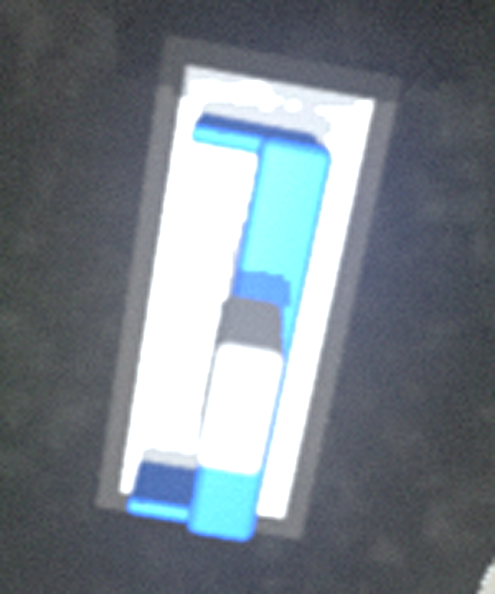

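View pics/trayz.png

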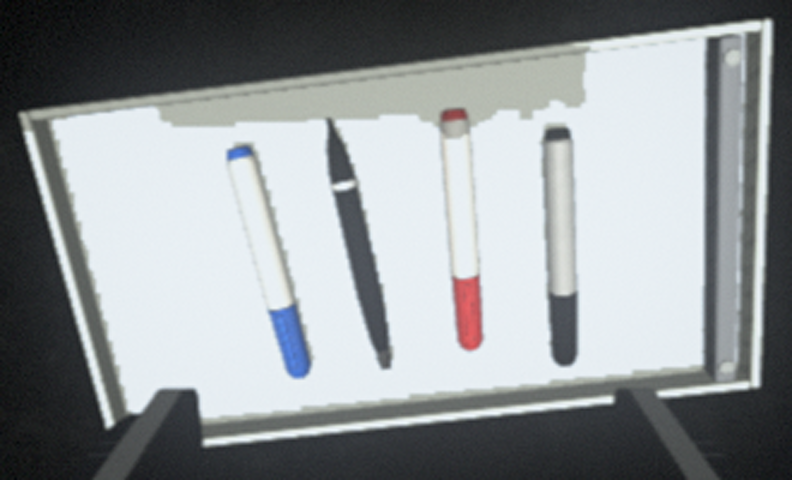

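Run:
```python
from h import *
import pickle
np.set_printoptions(precision=4,suppress=True)
d=pickle.load(open("s1.pkl","rb"))
def rep(nm,P):
    print(nm,"ctr",P.mean(0)); n=len(P)
    print("  sides",[round(np.linalg.norm(P[(i+1)%n]-P[i])*1e3,1) for i in range(n)],"ang",[round(np.degrees(np.arctan2(*(P[(i+1)%n]-P[i])[[1,0]])),1) for i in range(n)])
s,q=d["pad"];c=cam(s,*q)
f=lambda L:np.array(L)/3.3+(200,125)
rep("pad",cast(c,f([(168,36),(400,78),(300,537),(96,505)]),.004))
rep("field",cast(c,f([(185,66),(375,97),(288,518),(122,492)]),.004))
rep("grip",cast(c,f([(218,345),(283,350),(262,473),(200,467)]),.095))
s,q=d["tray"];c=cam(s,*q)
g=lambda L:np.array(L)/2.4+(110,100)
T=cast(c,g([(20,113),(771,18),(758,387),(107,430)]),.025);rep("tray",T);print(T)
print("bar top near edge",cast(c,g([(722,36),(716,380)]),.025))
for nm,P in(("blue",[(240,152),(298,374)]),("pen",[(330,122),(385,365)]),("red",[(454,115),(470,346)]),("black",[(558,132),(565,363)])):
    P=cast(c,g(P),.013);print(nm,P[:,:2].ravel(),np.linalg.norm(P[0]-P[1]))
```

```text
pad ctr [ 0.5696 -0.2741  0.004 ]
  sides [np.float64(87.4), np.float64(198.6), np.float64(89.0), np.float64(198.4)] ang [np.float64(-10.0), np.float64(-100.1), np.float64(169.9), np.float64(79.5)]
field ctr [ 0.5703 -0.2747  0.004 ]
  sides [np.float64(71.9), np.float64(181.9), np.float64(72.0), np.float64(180.7)] ang [np.float64(-9.1), np.float64(-99.8), np.float64(170.0), np.float64(80.2)]
grip ctr [ 0.5721 -0.2769  0.095 ]
  sides [np.float64(19.9), np.float64(42.4), np.float64(19.8), np.float64(41.9)] ang [np.float64(-4.7), np.float64(-98.6), np.float64(173.9), np.float64(81.5)]
tray ctr [0.5887 0.0428 0.025 ]
  sides [np.float64(378.8), np.float64(202.3), np.float64(379.8), np.float64(184.3)] ang [np.float64(6.9), np.float64(-83.3), np.float64(-175.8), np.float64(96.5)]
[[ 0.3895  0.1161  0.025 ]
 [ 0.7656  0.1614  0.025 ]
 [ 0.7892 -0.0395  0.025 ]
 [ 0.4104 -0.067   0.025 ]]
bar top near edge [[ 0.7427  0.1531  0.025 ]
 [ 0.7644 -0.035   0.025 ]]
blue [ 0.4975  0.0944  0.5224 -0.0368] 0.13349454923555726
pen [ 0.5462  0.1101  0.5739 -0.031 ] 0.14385052940221968
red [ 0.6117  0.1137  0.6237 -0.0189] 0.13313900538815826
black [ 0.6672  0.1048  0.6799 -0.0299] 0.13522186647703907
```

Run:
```python
from h import *
from plant import r
np.set_printoptions(precision=4,suppress=True)
o=down(np.radians(-8.6))
r.reach([.5721,-.2769,.15],o)
print("F0",r.read_ft_force())
r.servo_line([.5721,-.2769,.077],o,max_speed=.1)
print("F1",r.read_ft_force(),r.read_t())
r.move_gripper(0.0)
print("w",r.read_grip_width(),r.read_ft_force(),r.read_tool_pos(),r.read_tcp_rot(),r.read_t())
p0=r.read_tool_pos()
r.servo_line([.5721,-.2769,.087],o,max_speed=.05)
r.wait(.2)
print("lifted",r.read_grip_width(),r.read_ft_force(),r.read_moment(),r.read_tool_pos(),r.read_t())
q=(r.read_tool_pos(),r.read_tcp_rot());s=r.snapshot("wrist");save(s,"lift.png");s2=r.snapshot("side");save(s2,"lift_s.png")
np.save("zg.npy",p0)
```

```text
F0 [-0.5403  0.4965  0.2907]
F1 [ 0.8663 -0.2006  0.9051] 5.3167
w 0.021666378566774367 [0.1177 0.0887 1.4176] [ 0.5723 -0.277   0.0773] [ 1.319   1.1339 -1.3186] 5.9167
lifted 0.02101417765272243 [-0.2438  0.7967 -1.3645] [ 0.0068 -0.0267  0.0073] [ 0.5719 -0.2768  0.0867] 6.4667
```

View pics/lift.png

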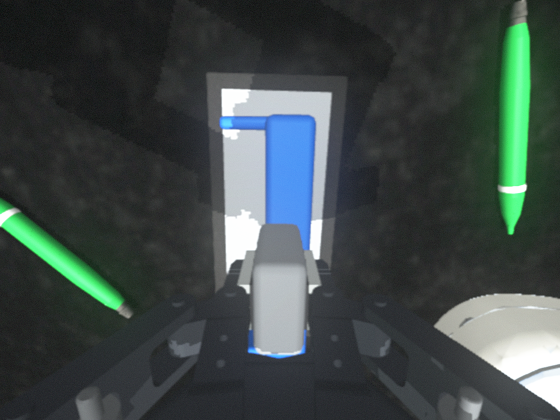

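```bash
cat >> h.py <<'E'
C=np.array([.58935,.0383]);YAW=np.radians(6.7);ZO=.0733
ex=np.array([np.cos(YAW),np.sin(YAW)]);ey=np.array([-ex[1],ex[0]])
OT=down(YAW)
def tp(x,y,zb): return np.r_[C+x*ex+y*ey, zb+ZO]
def tf(p): d=np.asarray(p)[:2]-C; return np.array([d@ex,d@ey,p[2]-ZO])
E
python3 - <<'E'
from h import *
from plant import r
import pickle
np.set_printoptions(precision=4,suppress=True)
d=pickle.load(open("s1.pkl","rb"));s,q=d["tray"];c=cam(s,*q)
P=cast(c,np.array([(203,443),(758,387)])/2.4+(110,100),.025);print("bottom edge",P,np.degrees(np.arctan2(*(P[1]-P[0])[[1,0]])),[tf(p) for p in P])
p=r.read_tool_pos()
r.servo_line([p[0],p[1],.16],None,max_speed=.12)
r.reach(tp(-.138,0,.08),OT)
r.servo_line(tp(-.138,0,.034),OT,max_speed=.1)
r.wait(.1)
print(tf(r.read_tool_pos()),r.read_ft_force(),r.read_moment(),r.read_t())
q=(r.read_tool_pos(),r.read_tcp_rot());s=r.snapshot("wrist");save(s,"hov.png");s2=r.snapshot("side");s3=r.snapshot("scene")
z=cv2.cvtColor(s2["pixels"],cv2.COLOR_RGB2BGR)[130:240,190:370];z3=cv2.cvtColor(s3["pixels"],cv2.COLOR_RGB2BGR)[170:300,160:340]
cv2.imwrite("pics/hov2.png",np.vstack([cv2.resize(z,(480,293)),cv2.resize(z3,(480,347))])[:600])
pickle.dump((s,q,s2,s3),open("s2.pkl","wb"))
E
```

```text
bottom edge [[ 0.4661 -0.0758  0.025 ]
 [ 0.7892 -0.0395  0.025 ]] 6.41321539012993 [array([-0.1357, -0.0989, -0.0483]), array([ 0.1894, -0.1006, -0.0483])]
[-0.1373 -0.0003  0.0346] [-0.9234 -0.1647 -1.1038] [ 0.0203 -0.0052 -0.0379] 9.2583
```

View pics/hov.png

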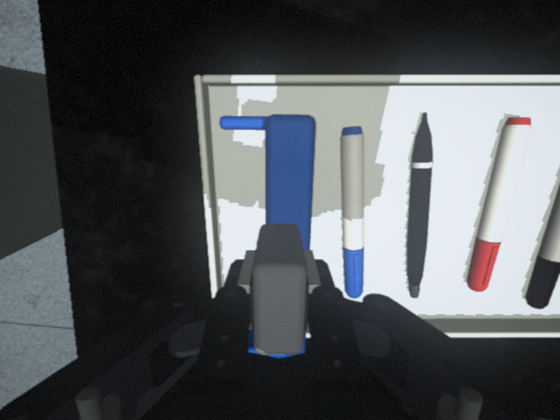

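View pics/hov2.png

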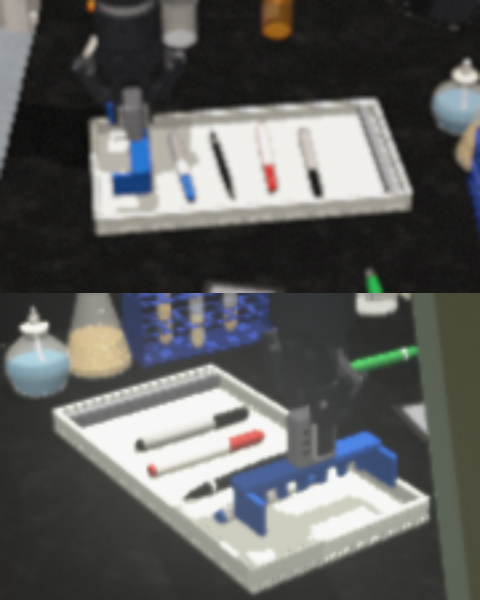

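Run:
```python
from h import *
import pickle
np.set_printoptions(precision=4,suppress=True)
s,q,s2,s3=pickle.load(open("s2.pkl","rb"));c=cam(s,*q)
def t(uv,z): 
    p=cast(c,uv,z)[0]; x=tf(p); return x[:2]
print("proj corner outer",proj(c,np.r_[C+-.19*ex+.101*ey,.025]),"inner",proj(c,np.r_[C-.185*ex+.096*ey,.025]))
print("rim TL",t([(197,76)],.025),"rim top right",t([(550,76)],.025),"blue left edge",t([(342,140)],.021),t([(345,285)],.021))
e=cv2.resize(cv2.cvtColor(s["pixels"],cv2.COLOR_RGB2BGR)[60:220,180:380],None,fx=3.7,fy=3.7,interpolation=cv2.INTER_CUBIC);cv2.imwrite("pics/hovz.png",e)
```

```text
proj corner outer [[194.2306  75.3303]] inner [[202.7504  83.8845]]
rim TL [-0.1883  0.1006] rim top right [0.0357 0.1006] blue left edge [-0.093   0.0608] [-0.0833 -0.0529]
```

View pics/hovz.png

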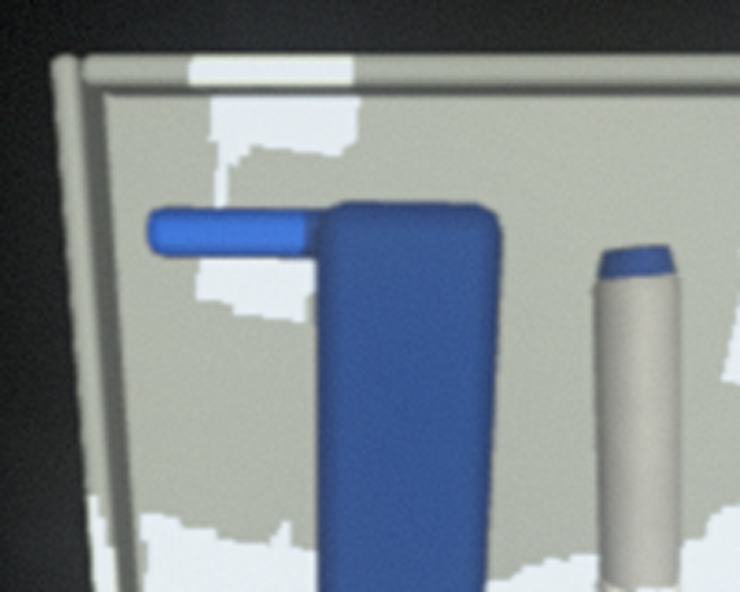

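```bash
cat >> h.py <<'E'
def fx(r,n=8):
    F=[];M=[]
    for _ in range(n):
        F.append(r.read_ft_force());M.append(r.read_moment()[2]);r.wait(.01)
    F=np.mean(F,0); return np.array([F[:2]@ex,F[:2]@ey,F[2],np.mean(M)])
E
python3 - <<'E'
from h import *
from plant import r
np.set_printoptions(precision=4,suppress=True)
f0=fx(r);print("base",f0)
r.servo_line(tp(-.138,0,.012),OT,max_speed=.05)
print(fx(r)-f0)
r.servo_line(tp(-.138,0,.0075),OT,max_speed=.03)
f1=fx(r);print("down",f1-f0,tf(r.read_tool_pos()),r.read_t())
for x in(-.09,-.045,0,.04):
    r.servo_line(tp(x,0,.0075),OT,max_speed=.05)
    f=fx(r,4)-f1;print(x,f,tf(r.read_tool_pos()),r.read_t())
    if abs(f[0])>5: break
np.save("f1.npy",f1)
s=r.snapshot("wrist");save(s,"comb1.png")
E
```

```text
base [-0.2047  0.0702 -1.7844 -0.0079]
[ 0.1167 -0.2807  0.2615 -0.0049]
down [ 0.1678 -0.1468  0.0817  0.0156] [-0.138   0.      0.0075] 10.5
-0.09 [ 0.1296 -0.1589  0.4218  0.003 ] [-0.0904  0.      0.0074] 11.6417
-0.045 [-0.1117  0.265   0.0567 -0.0142] [-0.0453  0.      0.0075] 12.725
0 [ 0.1836  0.1532  0.3418 -0.0205] [-0.0003  0.      0.0075] 13.8083
0.04 [ 0.0196 -0.0222  0.0622  0.0097] [0.0399 0.     0.0075] 14.7917
```

View pics/comb1.png

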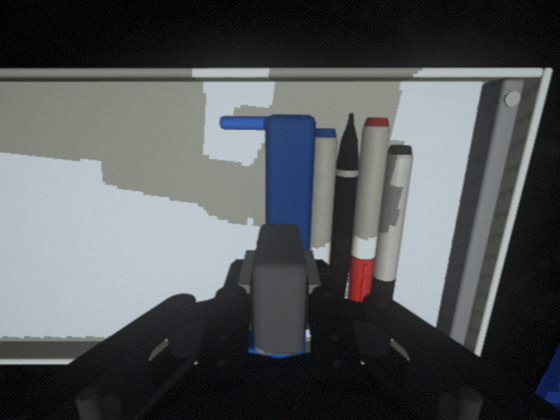

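Run:
```python
from h import *
from plant import r
np.set_printoptions(precision=3,suppress=True)
f1=np.load("f1.npy")
x=.04
while x<.11:
    x+= .0025 if x<.062 else .001
    r.servo_line(tp(x,0,.0075),OT,max_speed=.03)
    f=fx(r,4)-f1
    if x>.06 or f[0]<-1: print(round(x,4),f,tf(r.read_tool_pos()),round(r.read_t(),2))
    if f[0]<-2: break
np.save("x.npy",x)
s=r.snapshot("wrist");save(s,"comb2.png")
```

```text
0.06 [-0.143 -0.184  0.299 -0.011] [0.06  0.    0.008] 17.11
0.0625 [-0.044 -0.263 -0.062 -0.003] [ 0.063 -0.     0.008] 17.39
0.0635 [-0.463 -0.013  0.129 -0.026] [0.064 0.    0.008] 17.68
0.0645 [-0.446  0.108  0.026 -0.007] [ 0.065 -0.     0.007] 17.96
0.0655 [-0.046 -0.193 -0.162  0.006] [0.066 0.    0.007] 18.24
0.0665 [-0.267  0.329  0.033 -0.02 ] [ 0.067 -0.     0.008] 18.52
0.0675 [ 0.135  0.475  0.199 -0.002] [ 0.068 -0.     0.008] 18.81
0.0685 [-0.043  0.28  -0.224 -0.035] [0.069 0.    0.008] 19.09
0.0695 [-0.01  -0.151 -0.032 -0.015] [ 0.07  -0.     0.008] 19.38
0.0705 [-0.276 -0.163  0.105  0.001] [0.071 0.    0.008] 19.66
0.0715 [-0.559  0.339  0.244 -0.005] [0.072 0.    0.008] 19.94
0.0725 [ 0.029  0.375 -0.308 -0.027] [0.073 0.    0.008] 20.23
0.0735 [ 0.004 -0.254  0.111 -0.038] [0.074 0.    0.007] 20.51
0.0745 [-0.267  0.014  0.329 -0.011] [ 0.075 -0.     0.007] 20.79
0.0755 [ 0.029  0.134  0.235 -0.001] [ 0.076 -0.     0.008] 21.07
0.0765 [0.002 0.447 0.488 0.005] [0.077 0.    0.007] 21.36
0.0775 [-0.026 -0.078 -0.104  0.007] [0.078 0.    0.008] 21.64
0.0785 [-0.014  0.171 -0.065  0.014] [0.079 0.    0.007] 21.93
0.0795 [-0.631 -0.046 -0.077 -0.003] [ 0.08  -0.     0.007] 22.21
0.0805 [-0.196  0.14   0.324 -0.006] [0.081 0.    0.007] 22.49
0.0815 [-2.526  0.251  1.197  0.046] [ 0.081 -0.     0.007] 22.77
```

View pics/comb2.png

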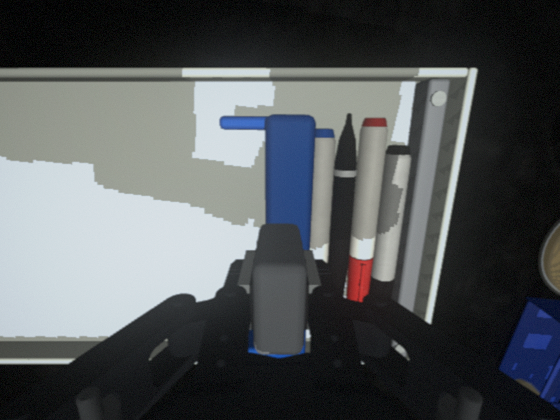

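Run:
```python
from h import *
from plant import r
np.set_printoptions(precision=3,suppress=True)
f1=np.load("f1.npy");x=float(np.load("x.npy"))
for i in range(25):
    f=fx(r,6)-f1
    print(round(x,5),f,tf(r.read_tool_pos())*1e3,round(r.read_t(),2))
    if f[0]<-7.2: break
    x+= .0004 if f[0]>-5 else .0002
    r.servo_line(tp(x,0,.0075),OT,max_speed=.02)
np.save("x.npy",x)
```

```text
0.0815 [-3.002  0.198  1.134  0.072] [80.89  -0.038  7.398] 22.88
0.0819 [-5.313 -0.457  2.574  0.081] [81.014 -0.081  7.316] 23.18
0.0821 [-5.063 -0.623  2.294  0.106] [81.059 -0.057  7.271] 23.48
0.0823 [-5.651 -0.43   2.831  0.126] [81.111 -0.082  7.252] 23.77
0.0825 [-6.263 -0.463  2.871  0.136] [81.146 -0.092  7.238] 24.07
0.0827 [-6.619 -0.881  3.139  0.132] [81.174 -0.07   7.159] 24.38
0.0829 [-6.839 -1.112  2.856  0.12 ] [81.243 -0.102  7.196] 24.68
0.0831 [-7.013 -0.703  3.156  0.134] [81.283 -0.109  7.163] 24.98
0.0833 [-7.11  -0.661  3.429  0.165] [81.334 -0.109  7.117] 25.27
0.0835 [-7.798 -0.919  3.474  0.156] [81.37  -0.127  7.101] 25.57
```

Run:
```python
from h import *
from plant import r
np.set_printoptions(precision=3,suppress=True)
f1=np.load("f1.npy");x=float(np.load("x.npy"))+.0003
r.servo_line(tp(x,0,.0075),OT,max_speed=.02)
for i in range(8):
    f=fx(r,10)-f1;r.wait(.05)
    print(round(x,5),f,round(r.read_t(),2))
    if -f[0]<7.9: x+=.0001; r.servo_line(tp(x,0,.0075),OT,max_speed=.02)
np.save("x.npy",x)
s=r.snapshot("wrist");save(s,"push.png");s2=r.snapshot("side");z=cv2.cvtColor(s2["pixels"],cv2.COLOR_RGB2BGR)[140:230,250:370];cv2.imwrite("pics/push_s.png",cv2.resize(z,None,fx=5,fy=5,interpolation=cv2.INTER_CUBIC))
```

```text
0.0838 [-8.108 -0.794  3.712  0.161] 25.96
0.0838 [-8.369 -0.876  3.521  0.169] 26.09
0.0838 [-8.104 -0.873  3.824  0.175] 26.23
0.0838 [-7.978 -0.897  3.532  0.18 ] 26.36
0.0838 [-8.265 -0.825  3.753  0.174] 26.49
0.0838 [-8.063 -0.52   3.748  0.174] 26.62
0.0838 [-8.342 -0.552  4.068  0.177] 26.76
0.0838 [-8.096 -0.63   3.888  0.176] 26.89
```

View pics/push.png

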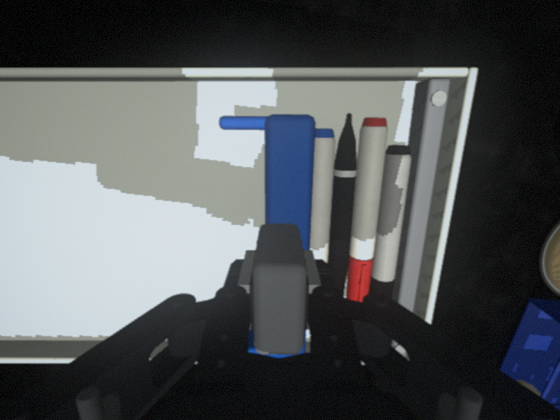

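View pics/push_s.png

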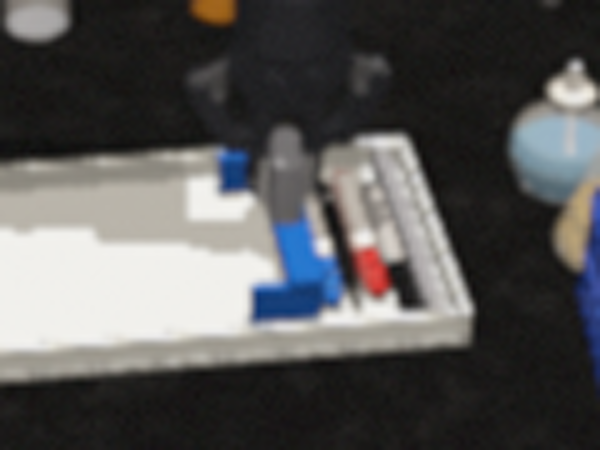

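Run:
```python
from h import *
from plant import r
import pickle
np.set_printoptions(precision=3,suppress=True)
f1=np.load("f1.npy");x=float(np.load("x.npy"))
r.servo_line(tp(x-.006,0,.0075),OT,max_speed=.02)
print(fx(r)-f1)
r.servo_line(tp(.04,0,.0085),OT,max_speed=.06)
r.servo_line(tp(.02,0,.10),OT,max_speed=.1)
r.servo_line(tp(.0,0.05,.14),OT,max_speed=.1)
q=(r.read_tool_pos(),r.read_tcp_rot());s=r.snapshot("wrist");save(s,"row.png");s2=r.snapshot("side");s3=r.snapshot("scene");z=cv2.cvtColor(s2["pixels"],cv2.COLOR_RGB2BGR)[140:230,250:370]
cv2.imwrite("pics/row_s.png",cv2.resize(z,None,fx=5,fy=5,interpolation=cv2.INTER_CUBIC));save(s3,"row_sc.png")
pickle.dump((s,q,s2,s3),open("s3.pkl","wb"))
print(r.read_t())
```

```text
[-0.113  0.087  0.267 -0.009]
30.3417
```

View pics/row.png

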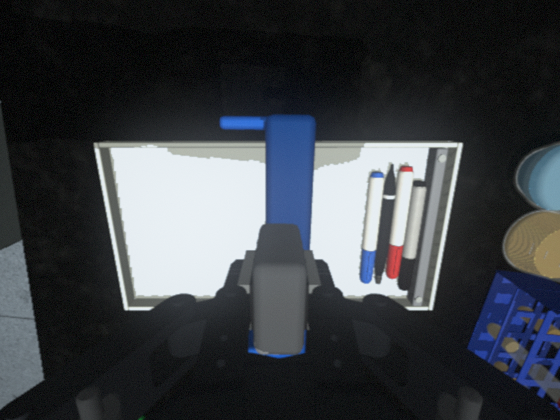

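View pics/row_s.png

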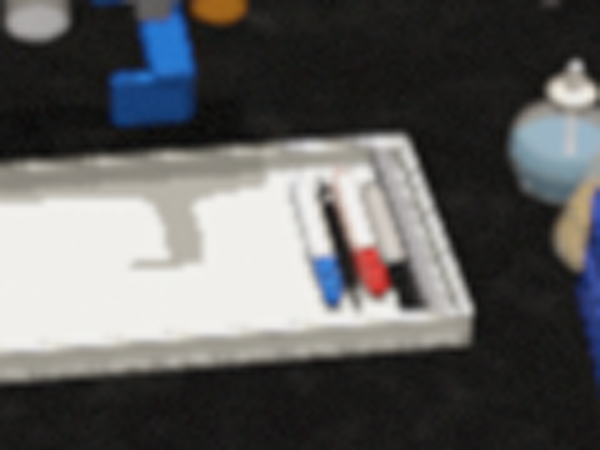

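Run:
```python
from h import *
import pickle
s,q,s2,s3=pickle.load(open("s3.pkl","rb"));im=cv2.cvtColor(s["pixels"],cv2.COLOR_RGB2BGR)
cv2.imwrite("pics/rowz.png",cv2.resize(im[145:310,345:470],None,fx=3.6,fy=3.6,interpolation=cv2.INTER_CUBIC))
```

```text
(no output)
```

View pics/rowz.png

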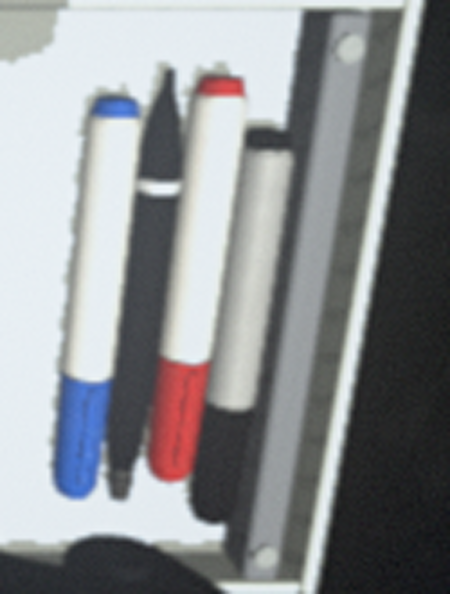

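Run:
```python
from h import *
import pickle
np.set_printoptions(precision=1,suppress=True)
s,q,s2,s3=pickle.load(open("s3.pkl","rb"));c=cam(s,*q)
for n,P,z in(("blue",[(116,105),(75,490)],.017),("pen",[(161,180),(121,470)],.017),("red",[(221,85),(172,470)],.017),("black",[(268,135),(210,515)],.017),("bar",[(335,12),(247,575)],.025)):
    X=np.array([tf(p) for p in cast(c,np.array(P)/3.6+(345,145),z)]);d=X[0]-X[1]
    print(n,X[:,:2].ravel()*1e3,"len",np.linalg.norm(d[:2])*1e3,"ang",np.degrees(np.arctan2(-d[0],d[1])))
```

```text
blue [107.8  67.2 107.2 -65.1] len 132.25468163507276 ang -0.2552586755583035
pen [124.1  43.8 122.1 -57.4] len 101.17813814513052 ang -1.1388436653063387
red [138.8  73.3 139.3 -57.4] len 130.6603830141584 ang 0.23274386098997202
black [155.1  58.  154.4 -74.8] len 132.74406318987772 ang -0.32581270870559026
bar [165.3  95.7 166.1 -93.1] len 188.76975767775082 ang 0.24500169581957673
```

Run:
```python
from h import *
from plant import r
import pickle
np.set_printoptions(precision=4,suppress=True)
o=down(np.radians(-9.9))
r.reach([.571,-.2755,.10+ZO],o)
r.servo_line([.571,-.2755,.022+ZO],o,max_speed=.1)
r.wait(.15)
q=(r.read_tool_pos(),r.read_tcp_rot());print(q,r.read_t(),r.read_grip_width());s=r.snapshot("wrist");save(s,"place.png");s2=r.snapshot("side");s3=r.snapshot("scene")
pickle.dump((s,q,s2,s3),open("s4.pkl","wb"))
z=cv2.cvtColor(s2["pixels"],cv2.COLOR_RGB2BGR)[200:310,230:330];cv2.imwrite("pics/place_s.png",cv2.resize(z,None,fx=5,fy=5,interpolation=cv2.INTER_CUBIC))
e=cv2.resize(cv2.cvtColor(s["pixels"],cv2.COLOR_RGB2BGR)[50:300,170:390],None,fx=2.4,fy=2.4,interpolation=cv2.INTER_CUBIC);cv2.imwrite("pics/placez.png",e)
```

```text
(array([ 0.5714, -0.2757,  0.0962]), array([ 1.3356,  1.1208, -1.3344])) 32.7917 0.021141628531455455
```

View pics/placez.png

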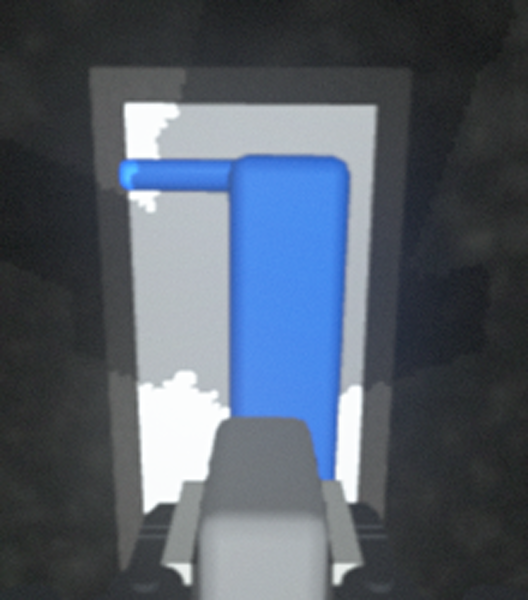

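View pics/place_s.png

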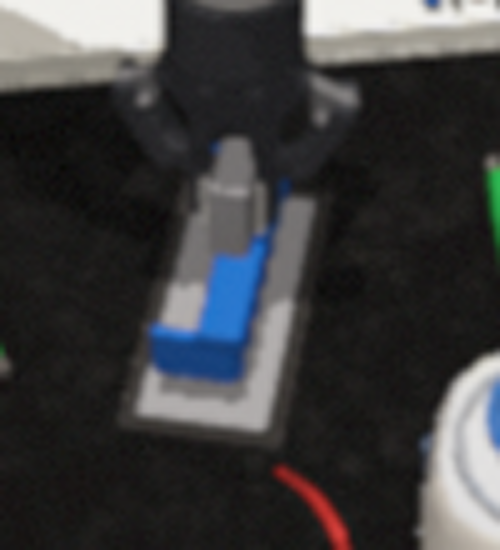

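Run:
```python
from h import *
import pickle
np.set_printoptions(precision=4,suppress=True)
s,q,s2,s3=pickle.load(open("s4.pkl","rb"));c=cam(s,*q)
P=cast(c,np.array([(90,67),(411,68),(387,500),(115,500),(125,103),(377,104)])/2.4+(170,50),.004)
a=lambda i,j:np.degrees(np.arctan2(*(P[j]-P[i])[[1,0]]))
print(P,a(0,1),a(4,5),a(2,1)-90,a(3,0)-90,np.linalg.norm(P[1]-P[0]))
y=np.radians(-9.9);yh=np.array([-np.sin(y),np.cos(y),0])
print("pad ctr",(P[0]+P[1])/2-yh*.1, "field",(P[4]+P[5])/2-yh*.091, q[0])
```

```text
[[ 0.5432 -0.1682  0.004 ]
 [ 0.6307 -0.1837  0.004 ]
 [ 0.6084 -0.314   0.004 ]
 [ 0.5192 -0.2984  0.004 ]
 [ 0.5506 -0.1789  0.004 ]
 [ 0.6203 -0.1913  0.004 ]] -10.043594848879229 -10.096361711476167 -9.69814986725332 -10.466890526123265 0.08881089936011326
pad ctr [ 0.5698 -0.2745  0.004 ] field [ 0.5698 -0.2748  0.004 ] [ 0.5714 -0.2757  0.0962]
```

Run:
```python
from h import *
from plant import r
np.set_printoptions(precision=4,suppress=True)
o=down(np.radians(-10.05));P=lambda zb:[.5705,-.2750,zb+ZO]
r.servo_line(P(.012),o,max_speed=.06);r.wait(.1);f0=fx(r);print(f0)
for zb in(.007,.0055,.005,.0045,.004,.0037,.0034,.0031):
    r.servo_line(P(zb),o,max_speed=.03)
    f=fx(r)-f0;print(zb,f,r.read_tool_pos())
    if f[2]>2: break
r.move_gripper(.05);r.wait(.3)
print(r.read_grip_width(),fx(r)-f0,r.read_t())
p=r.read_tool_pos()
r.servo_line([p[0],p[1],.16],o,max_speed=.1)
r.reach([.57,-.225,.25],down(0))
q=(r.read_tool_pos(),r.read_tcp_rot());s=r.snapshot("wrist");save(s,"end.png");s2=r.snapshot("side");s3=r.snapshot("scene")
import pickle;pickle.dump((s,q,s2,s3),open("s5.pkl","wb"));print(r.read_t())
z=cv2.cvtColor(s2["pixels"],cv2.COLOR_RGB2BGR)[120:350,150:420];cv2.imwrite("pics/end_s.png",cv2.resize(z,None,fx=2.6,fy=2.6,interpolation=cv2.INTER_CUBIC))
e=cv2.resize(cv2.cvtColor(s["pixels"],cv2.COLOR_RGB2BGR)[125:305,200:350],None,fx=3.3,fy=3.3,interpolation=cv2.INTER_CUBIC);cv2.imwrite("pics/endz.png",e)
```

```text
[-0.0011  0.0509 -1.3224 -0.0154]
0.007 [ 0.3039 -0.2167 -0.1731  0.0312] [ 0.5705 -0.275   0.0802]
0.0055 [-0.0149 -0.2107 -0.4466  0.0096] [ 0.5705 -0.275   0.0788]
0.005 [-0.1277 -0.0789 -0.2119  0.0181] [ 0.5705 -0.275   0.0783]
0.0045 [ 0.2337  0.0445 -0.0987  0.02  ] [ 0.5705 -0.275   0.0778]
0.004 [ 0.0741 -0.0135 -0.1142  0.0367] [ 0.5706 -0.275   0.0774]
0.0037 [-0.318   0.5624  2.1505 -0.0036] [ 0.5706 -0.275   0.0772]
0.04967644720357112 [-0.138  -0.3361  1.472   0.0287] 36.1417
37.7667
```

View pics/endz.png

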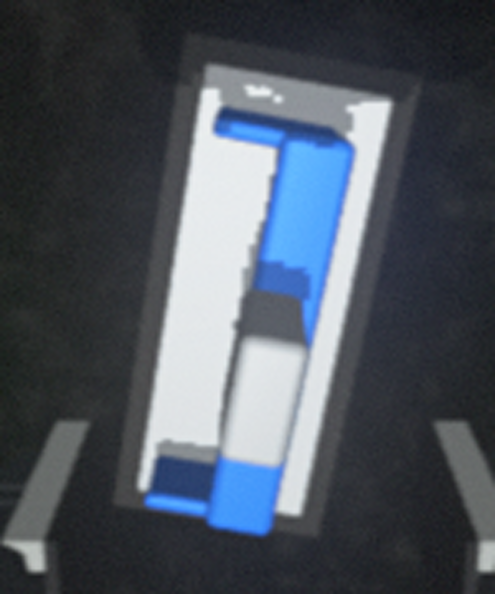

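View pics/end_s.png

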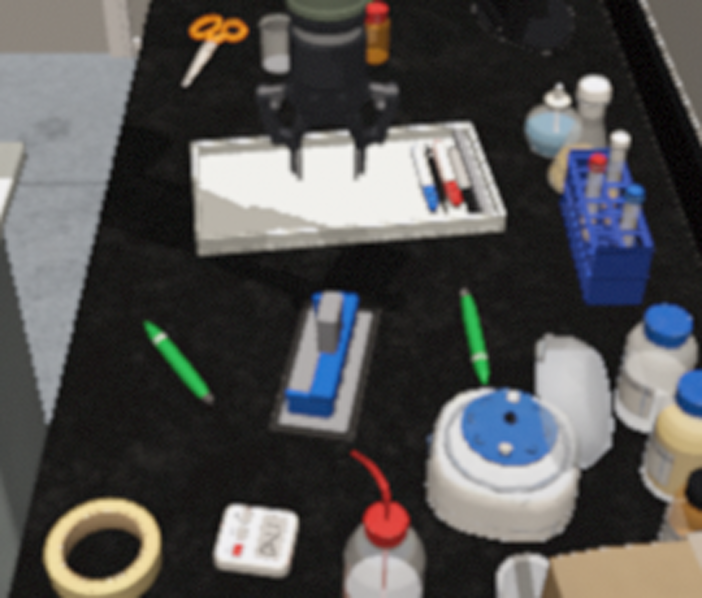

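Run:
```python
from h import *
from plant import r
import pickle
np.set_printoptions(precision=4,suppress=True)
s,q,s2,s3=pickle.load(open("s5.pkl","rb"));c=cam(s,*q)
f=lambda L:np.array(L)/3.3+(200,125)
a=lambda P,Q:np.degrees(np.arctan2(*(P-Q)[[1,0]]))-90
G=cast(c,f([(246,337),(307,342),(283,466),(222,462)]),.095);B=cast(c,f([(352,152),(276,530)]),.04)
P=cast(c,f([(187,34),(421,78),(319,535),(115,503)]),.004)
print(G.mean(0),a(G[0],G[3]),a(G[1],G[2]),P.mean(0),a(P[0],P[3]),a(P[1],P[2]))
print(r.read_ft_force(),r.read_qd())
r.close_job();print(r.read_t())
```

```text
[ 0.5722 -0.2753  0.095 ] -10.385795145722724 -9.3995284974704 [ 0.5701 -0.2743  0.004 ] -10.199412624324339 -9.992933450572977
[-0.4257 -0.5611  0.53  ] [-0.0029  0.0048 -0.0032 -0.0006 -0.0004 -0.0002]
the job is handed in; nothing more can be done
the job is handed in; nothing more can be done
```

The job is done and handed in: the four pens lie in a closed row against the stop bar, and the rake is back on its pad. It took about 38 s of the 72 s allowed.

**Combing:** I gripped the rake by its grey block, carried it about 2.5 mm above the tray floor, and swept the pens to the far end. I felt the bar when the row met it and raised the push in small steps. It then held at 8.0–8.4 N for just over a second. The averaged force readings never went above 8.4 N.

**The row:** The wrist picture taken after lifting the rake clear shows the pens about 16 mm apart. All lie within about 1° of the tray's y axis, and the bar reads within 0.3° of it. The last pen is against the bar, whose near face measured about 165 mm from the tray's origin. I did not measure that the pens lie flat; I only saw it in the pictures.

**The rake:** It stands upright on the pad. Its angle is about -9.9° against the pad's -10.1°, and it is within about 2 mm of the pad's centre.

**Surroundings:** In the last side view the beaker, bottle, timer and green pens look undisturbed. The gripper was open and clear of everything when I handed in.

**Small disagreements:**
- The push acted about 20 mm off the rake's centre, towards +y.
- The count pen read about 1° off the others, which is within picking error.

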